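# Medicines from the carrying tray into the desk rack, in dosing order

### The job

The four medicines stand in the metal carrying tray in the order in which they are to be given, the first next to the tray's upright end tab. Move them all to the wooden rack on the books, one to a slot and in the same order counted from the rack's own upright tab, so that the one nearest the tray's tab ends nearest the rack's tab. Keep them upright, lower each gently until it touches rather than dropping it, and leave it standing in the middle of its slot.

Things in the scene. Friction and masses are not known exactly. Their poses are not given: they have to be found in the camera images.
- tray: fixed aluminium tray, 290 mm along its y, 76 mm wide. Row of 4 slots at y = +102 (first), +34, -34, -102 mm, x = 0; each 64 mm free between ridges 4 mm wide and high; side rims 8 mm high. Dark steel upright tab, 36 mm high, 8 thick, at the +y end (y = +144 mm). Origin: mid-row, slot floor height, 10 mm above the table. Each medicine starts on a grey pad in a slot.
- rack: fixed wooden rack on books, slot floors 35 to 60 mm above the table (varies). Slots as the tray's but at y = -102 (first), -34, +34, +102 mm, x = 0; 64 mm free along y between 4 mm high ridges, 68 mm across between 8 mm high rims. Dark tab, 36 mm high, at the -y end (y = -144 mm). Origin: mid-row, slot floor height. Books reach 89 mm in x, 169 mm in y, tops 10 mm under the slot floors.
- bottle: tall round white tablet bottle, 42 mm diameter, 90 mm high (41 mm cap in the top 20 mm), about 90 g; origin at the centre of its underside, z up. Grip anywhere on its sides.
- jar: short wide amber glass jar with a black lid, 47 mm diameter, 54 mm high, about 140 g; origin at the centre of its underside, z up. Grip on its sides.
- dropper: small slim amber glass dropper bottle: body 32 mm diameter and 52 mm high with a paper label, then a narrow white neck (18 mm) and a dark rubber top (12 mm), 84 mm high in all, about 60 g; origin at the centre of its underside, z up. Grip the glass body.
- carton: upright cardboard medicine carton, 30 mm along its x, 44 mm along its y, 74 mm high, with a paper band, about 70 g; stands turned by up to about 17 degrees to the tray; origin at the centre of its underside, z up.
- pad_bottle: fixed grey felt-covered square, 54 x 54 x 4 mm, in the tray slot in which the bottle stands at the start; origin at the centre of its underside (on the slot floor), top 4 mm higher. The four pads look alike and stay in the tray, so this one still shows afterwards where the bottle began.
- pad_jar: fixed grey felt-covered square, 54 x 54 x 4 mm, in the tray slot in which the jar stands at the start; origin at the centre of its underside (on the slot floor), top 4 mm higher. The four pads look alike and stay in the tray, so this one still shows afterwards where the jar began.
- pad_dropper: fixed grey felt-covered square, 54 x 54 x 4 mm, in the tray slot in which the dropper stands at the start; origin at the centre of its underside (on the slot floor), top 4 mm higher. The four pads look alike and stay in the tray, so this one still shows afterwards where the dropper began.
- pad_carton: fixed grey felt-covered square, 54 x 54 x 4 mm, in the tray slot in which the carton stands at the start; origin at the centre of its underside (on the slot floor), top 4 mm higher. The four pads look alike and stay in the tray, so this one still shows afterwards where the carton began.
There are look-alikes about, which are no part of the job. Leave any purple look-alike of the bottle alone. Of the things shaped like the carton, the cardboard one is meant.

How it is judged:
By the outcome, as a careful person would: the job done as asked, in the order asked, and still so for the second after the job is handed in, with the robot touching nothing.
It also fails if it takes over 128 s, if anything falls off the work surface, if the arm or the gripper's body presses on something with over 40 N, if the wrist force passes 120 N, or if a joint passes its speed limit or range.

### The arm

A 6-joint arm with a two-finger parallel gripper is mounted at the origin on the work surface. World frame = base frame: x ahead of the robot, y to its left, z up, the work surface at z = 0. Lengths are in m, angles in rad, forces in N, time in s.
With the tool pointing down it reaches from about 0.35 to 0.775 m from the base axis. Payload 7.3 kg.
Tool frame: the origin (TCP) lies at the centre of the arm's flange, where the gripper is bolted on; the fingertips stand 178 mm ahead of it and the grasp point (between the pads) lies 159 mm ahead of it (tip_extent is the distance from the TCP to the fingertips, in m); z points along the fingers, y is the line along which they close (so a half turn about z gives the same grasp; the last joint's range is limited). The gripper opens to 92 mm and grips with 3 to 60 N. Pads are 19 mm wide; open, the fingers measure 130 mm over their backs; the gripper's body (75 mm by 190 mm) begins 47 mm behind the grasp point.
Start: joints at [1.002, 0.342, 1.524, -0, 1.275, -0.146], TCP at [0.215, 0.479, 0.405] pointing down, gripper open.
Joint ranges: [-2.53, 2.53], [-0.77, 2.02], [0.04, 2.7], [-1, 4.14], [0.28, 2.66], [-3.11, 3.11]. Speed limits (rad/s): [2.57, 2.57, 3.14, 3.14, 3.14, 3.14].

### API

Orientations are given as [roll, pitch, yaw] about the fixed x, y, z axes, in that order (R = Rz(yaw) Ry(pitch) Rx(roll)).
In Python, from cell import * gives the robot as it stands.
- The arm moves only by the tool arm_command, never from a script. Its arguments are lists of equal length, an entry for each row: "xyz": the shift along the world's x, y, z in mm, a list of three; "spin": the turn about the world's z in degrees. In form: {"xyz": [[tx, ty, tz], ...], "spin": [spin, ...]}. A call has 1 to 20 rows; each row shifts and turns the commanded pose from where the row before left it; what a row does not reach is not made up. A row lasts 1/10 s, in which the tool goes at most 50 mm and 8.59 degrees, less where a joint would pass 70% of its speed; a pose out of reach is approached as far as the arm can. A call with a gripper value outside its range is refused whole. "jaw" is the opening, from -1 (shut) to 1 (fully open), set as the call begins (left out, the last holds). The fingers move at their own pace and stop on an object; "squeeze" is the grip in N (left out, the last holds). Time passes only in rows, so rows that do not move let the fingers close. It gives the time, the measured TCP pose, the force, the opening and the grip force at its end, in the units of the state.
- observe(): the state, without advancing time (a new reading comes with each control period).
- read_camera(name): name is "scene" or "top" or "wrist"; returns a dict with "img" (400x640x3 uint8, red, green, blue), "depth" (400x640 float32, m along the optical axis (not along the pixel's ray), 0 where there is no reading), "fx", "fy", "cx", "cy" (pixels), "world_from_camera" (4x4, takes a point from camera to world coordinates). Camera axes: x right, y up, looking along -z (the intrinsics and any distortion apply to the point x, -y, -z); pixel columns grow to the right and rows downward; lengths in m; the calibration is good to about 2 mm. A picture is of the moment at which its call begins.
- hand_in(): hands the job in; it is judged then, once.
The state is a dict: "time": time; "qpos": joint angles; "qvel": joint speeds; "joint_efforts": joint torques, N m; "tool_pos": TCP position; "tool_rot": TCP orientation; "contact_force": force on the tool from outside, world axes, zero at the start; "torque": the same for the moment, N m; "opening": finger opening in m; "grip_force": force on a finger pad.
Only numpy, scipy, OpenCV 4.12 (cv2) and the standard library are available. Lean on these libraries where they do the work, as an engineer would, in place of code of your own. Each camera call takes 0.05 s, during which the arm holds its last target. There are 200 camera calls.

## Working session

There is one attempt and no reset: what is moved stays moved. The work goes in short steps, Python scripts to look and compute and a tool call to move; the robot and the scene stay as the last step left them, time stands still between calls to the robot, and variables do not carry over. Pictures are saved under pics/ and viewed, at most 14 in all, crops included, and the job is handed in when it is done.

Besides the shell and the picture viewer there is one more tool, called after "Request:" by a JSON object that holds its "method" and its "body", one argument or row to a line. arm_command: Moves the arm, as the interface text tells. Its arguments: {"type":"object","properties":{"xyz":{"type":"array","items":{"type":"array","items":{"type":"number"}}},"spin":{"type":"array","items":{"type":"number"}},"jaw":{"type":"number"},"squeeze":{"type":"number"}},"required":["xyz","spin"]}

```bash
mkdir -p pics
cat > h.py <<'E'
from cell import *
import numpy as np, cv2
def cam(n):
    c=read_camera(n); np.savez(f'{n}.npz',**{k:np.array(v) for k,v in c.items()}); return c
def pts(c):
    h,w=c['depth'].shape; u,v=np.meshgrid(np.arange(w),np.arange(h)); d=c['depth']
    P=np.stack([(u-c['cx'])/c['fx']*d,-(v-c['cy'])/c['fy']*d,-d,np.ones_like(d)],-1)
    W=P@np.array(c['world_from_camera']).T
    W[d==0]=np.nan
    return W[...,:3]
def save(c,n): cv2.imwrite(f'pics/{n}.png',c['img'][...,::-1])
E
python3 - <<'E'
from h import *
print({k:np.round(v,3).tolist() if not isinstance(v,(int,float)) else v for k,v in observe().items()})
for n in ['scene','top']:
    c=cam(n); save(c,n+'0'); print(n,{k:v for k,v in c.items() if k not in('img','depth','world_from_camera')}); print(np.round(c['world_from_camera'],3))
E
```

```text
{'time': 0.0, 'qpos': [1.002, 0.343, 1.525, -0.0, 1.275, -0.146], 'qvel': [-0.0, -0.0, 0.0, -0.0, 0.001, 0.001], 'joint_efforts': [-0.001, -43.124, -24.422, 0.072, 0.056, -0.0], 'tool_pos': [0.215, 0.479, 0.404], 'tool_rot': [-3.14, -0.0, 2.719], 'contact_force': [-0.173, -0.592, -0.151], 'torque': [-0.003, 0.014, 0.027], 'grip_force': 0.0, 'opening': 0.09179887470892627}
scene {'fx': 457.54809438115194, 'fy': 457.54809438115194, 'cx': 321.2133925253874, 'cy': 199.03021082013717}
[[ 0.902 -0.265  0.342  0.832]
 [ 0.432  0.565 -0.703 -0.727]
 [-0.007  0.781  0.624  0.723]
 [ 0.     0.     0.     1.   ]]
top {'fx': 492.64439812372825, 'fy': 492.64439812372825, 'cx': 310.55707246131766, 'cy': 200.8565428617332}
[[ 0.026  0.995 -0.094  0.348]
 [-1.     0.027  0.009 -0.003]
 [ 0.012  0.094  0.996  1.284]
 [ 0.     0.     0.     1.   ]]
```

View pics/scene0.png

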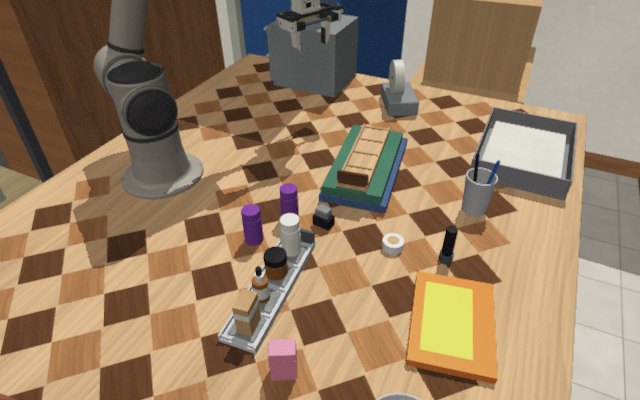

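View pics/top0.png

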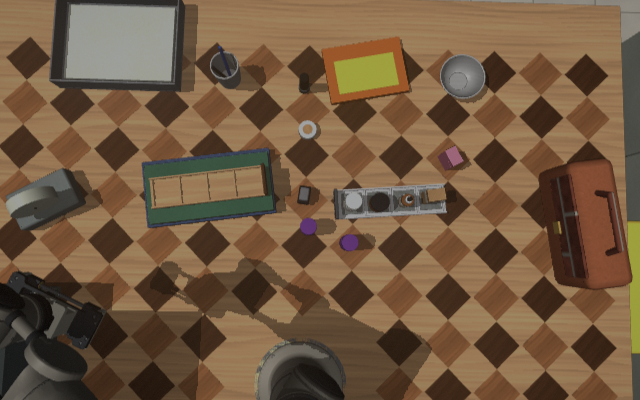

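The tray holds, from its dark tab (scene 308,240; top 339,205): white bottle (289,232), jar (275,263), dropper (260,283) and carton (246,313). The look-alikes are the purple bottles at (252,225) and (289,200) and the pink carton at (282,360). The cardboard carton at (246,313) fits, since it stands in the tray and is cardboard coloured. I'll enlarge to confirm that and to find the rack's tab.

Run:
```python
import numpy as np,cv2
s=np.load('scene.npz')['img'][...,::-1]; t=np.load('top.npz')['img'][...,::-1]
a=cv2.resize(s[120:210,310:420],(440,360),interpolation=cv2.INTER_CUBIC)
b=cv2.resize(s[205:385,205:325],(240,360),interpolation=cv2.INTER_CUBIC)
d=cv2.resize(t[140:240,135:285],(400,266)); e=cv2.resize(t[140:240,290:480],(400,210))
cv2.imwrite('pics/c1.png',np.vstack([np.hstack([a,b,np.zeros((360,120,3),np.uint8)]),np.hstack([cv2.resize(d,(400,240)),cv2.resize(e,(400,240))])]))
```

```text
(no output)
```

View pics/c1.png

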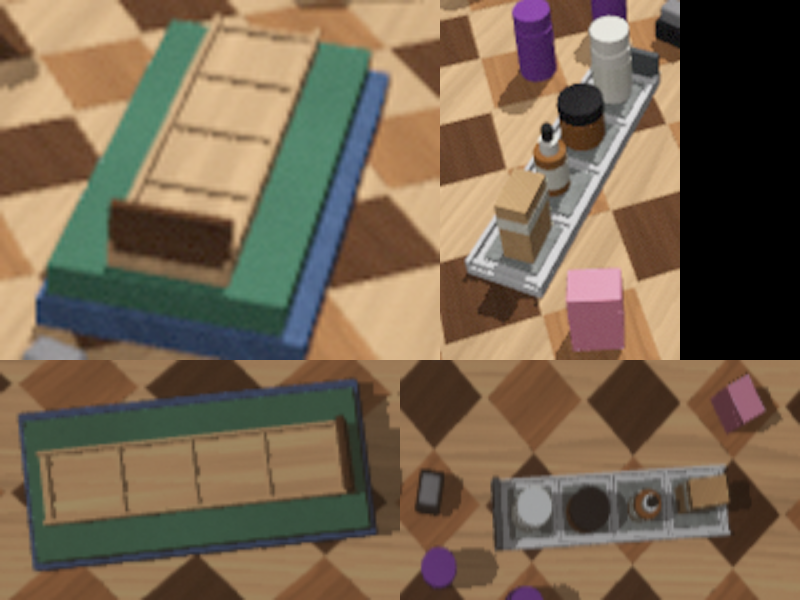

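The crop shows the rack's dark tab at its near (-y) end, scene about (353,178), top (264,180). The cardboard-coloured carton with the band in the tray is the one meant; the pink one is not. Next I measure from the depth.

```bash
cat >> h.py <<'E'
def comp(m,minA=5):
    n,l,st,ce=cv2.connectedComponentsWithStats(m.astype(np.uint8)); return [(l==i) for i in range(1,n) if st[i,4]>=minA]
def ray(c,u,v,z):
    M=np.array(c['world_from_camera']);d=M[:3,:3]@np.array([(u-c['cx'])/c['fx'],-(v-c['cy'])/c['fy'],-1.]);o=M[:3,3]
    return o+d*(z-o[2])/d[2]
E
python3 - <<'E'
from h import *
for n in ['top','scene']:
    c=dict(np.load(n+'.npz')); W=pts(c); X,Y,Z=np.moveaxis(W,-1,0)
    print(n,'table z',np.nanmedian(Z[(abs(Y+.1)<.02)&(X>.3)&(X<.5)]))
    # rack region
    hsv=cv2.cvtColor(c['img'],cv2.COLOR_RGB2HSV); H,S,V=cv2.split(hsv)
    g=(H>60)&(H<95)&(S>60)&(X>.2)&(X<.6)&(Y>-.05)&(Y<.5)&(Z<.1)
    print('book z',np.nanmedian(Z[g]))
    r=(X>.25)&(X<.55)&(Y>0.05)&(Y<.4)&(Z>np.nanmedian(Z[g])+.005)&(Z<.13)
    R=max(comp(r),key=lambda m:m.sum())
    for nm,mm in [('rack',R)]:
        p=W[mm]; zs=p[:,2]; print(nm,len(p),np.round(np.percentile(zs,[1,10,50,90,99]),4))
        rect=cv2.minAreaRect((p[:,:2]*1000).astype(np.float32)); print(rect)
    t=R&(Z>np.nanmedian(Z[R])+.02); print('tab',W[t].mean(0).round(4) if t.any() else None,t.sum())
    # tray
    tr=(X>.2)&(X<.6)&(Y>-.36)&(Y<-.02)&(Z>.006)&(Z<.17)
    for m in comp(tr,30):
        p=W[m]; print('comp',len(p),p.mean(0).round(3),p.min(0).round(3),p.max(0).round(3),[np.round(x,1) for x in cv2.minAreaRect((p[:,:2]*1000).astype(np.float32))])
E
```

```text
top table z 0.008801709990001516
book z 0.04854509590121103
rack 3551 [0.054  0.056  0.0593 0.066  0.0948]
((493.8443298339844, 242.30892944335938), (84.06294250488281, 291.1513366699219), 9.603926658630371)
tab [0.5124 0.1021 0.093 ] 113
comp 136 [ 0.586 -0.353  0.049] [ 0.57  -0.36   0.006] [ 0.599 -0.345  0.076] [array([ 584.5, -352.6]), array([14.7, 29.7]), np.float64(89.4)]
comp 3137 [ 0.471 -0.214  0.035] [ 0.423 -0.36   0.006] [ 0.523 -0.072  0.109] [array([ 474.8, -218.5]), array([ 79.1, 289.5]), np.float64(4.9)]
comp 41 [ 0.4   -0.024  0.087] [ 0.385 -0.029  0.056] [ 0.416 -0.021  0.093] [array([400.6, -25.1]), array([31.2,  8.1]), np.float64(1.4)]
comp 262 [ 0.363 -0.108  0.082] [ 0.343 -0.131  0.007] [ 0.383 -0.09   0.094] [array([ 362.9, -110.7]), array([41.4, 39.2]), np.float64(88.7)]
scene table z 0.01879160165682736
book z 0.04842333789435499
rack 1942 [0.0543 0.0574 0.0602 0.0818 0.0953]
((491.4833984375, 239.49014282226562), (77.10155487060547, 293.44635009765625), 8.308131217956543)
tab [0.5121 0.0992 0.0892] 212
comp 5549 [ 0.478 -0.224  0.043] [ 0.381 -0.36   0.006] [ 0.522 -0.02   0.106] [array([ 465.8, -186.9]), array([103.5, 357.7]), np.float64(11.0)]
comp 718 [ 0.369 -0.122  0.059] [ 0.342 -0.136  0.006] [ 0.384 -0.092  0.093] [array([ 363.2, -114.1]), array([41.2, 43.4]), np.float64(65.9)]
comp 68 [ 0.59  -0.355  0.073] [ 0.571 -0.36   0.071] [ 0.6   -0.346  0.076] [array([ 586.6, -358.1]), array([28.1, 13. ]), np.float64(28.9)]
```

Request:
{"method": "arm_command", "body": {
  "xyz": [
    [20,-20,0],
    [20,-20,0],
    [20,-20,0],
    [20,-20,0],
    [20,-20,0],
    [20,-20,0],
    [20,-20,0],
    [20,-20,0],
    [20,-20,0],
    [20,-20,0],
    [20,-20,0],
    [10,-20,0],
    [0,0,0],
    [0,0,0]
  ],
  "spin": [-5,-5,-5,-5,-5,-5,-5,-5,-5,-5,-5,-3,0,0]
}}

```text
time: 1.5
tool_pos: [0.4453, 0.2387, 0.4044]
tool_rot: [-3.141, -0.0, 1.706]
contact_force: [-0.5, 0.6, -0.2]
opening: 0.0919
grip_force: 0.0
```

Run:
```python
from h import *
c=cam('wrist'); save(c,'w1'); print(np.round(c['world_from_camera'],3),c['fx'],c['cx'],c['cy']); o=observe(); print(o['time'],o['tool_pos'],o['tool_rot'])
c=cam('top'); save(c,'top1')
```

```text
[[ 0.991 -0.131 -0.036  0.435]
 [ 0.136  0.953  0.272  0.31 ]
 [-0.001 -0.274  0.962  0.386]
 [ 0.     0.     0.     1.   ]] 327.2705196848336 315.7404503683554 201.41750711705564
1.55 [0.44507598 0.2391245  0.4045104 ] [-3.14090897e+00 -2.53954492e-04  1.70732587e+00]
```

View pics/w1.png

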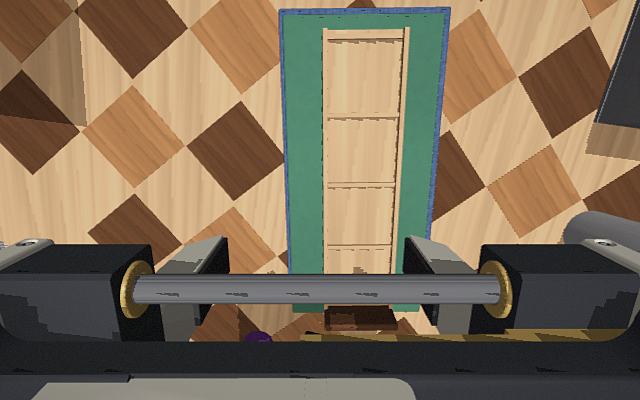

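Wrist view: rack seen lengthwise, columns 322-408 and rows 28-320, with its dark tab at the bottom (about 360,318). Now I fit the rack from its ridges and rims, and the objects from the top and scene views.

Run:
```python
from h import *
for n in ['wrist','top','scene']:
    c=dict(np.load(n+'.npz')); W=pts(c).reshape(-1,3)
    hs=cv2.cvtColor(c['img'],cv2.COLOR_RGB2HSV).reshape(-1,3)
    k=(W[:,0]>.42)&(W[:,0]<.57)&(W[:,1]>.08)&(W[:,1]<.4)&(W[:,2]>.053)&(W[:,2]<.075)&~((hs[:,0]>50)&(hs[:,0]<130))
    p=W[k]
    for th in [8.7]:
      pass
    # iterate angle: sharpen x' edges
    best=None
    for th in np.arange(6,12,.1):
        a=np.radians(th); x=p[:,0]*np.cos(a)+p[:,1]*np.sin(a); lo,hi=np.percentile(x,[1.5,98.5])
        if best is None or hi-lo<best[0]: best=(hi-lo,th,(hi+lo)/2)
    print(n,len(p),best,'floor',np.median(p[:,2]))
    a=np.radians(best[1]); y=-p[:,0]*np.sin(a)+p[:,1]*np.cos(a); x=p[:,0]*np.cos(a)+p[:,1]*np.sin(a)
    cen=abs(x-best[2])<.022; print(' y ext',np.percentile(y,[.5,99.5]).round(4)); 
    h,e=np.histogram(y[cen],np.arange(y.min(),y.max(),.003))
    hz=[np.median(p[cen][(y[cen]>=l)&(y[cen]<l+.003),2]).round(4) if ((y[cen]>=l)&(y[cen]<l+.003)).any() else 0 for l in e[:-1]]
    print(' ',e[0].round(4),hz)
```

```text
wrist 19857 (np.float64(0.07367580536148471), np.float64(8.199999999999992), np.float64(0.5187290700777829)) floor 0.06099385586949607
 y ext [0.0306 0.3122]
  0.0293 [np.float64(0.0683), np.float64(0.0649), 0, 0, 0, 0, 0, 0, 0, 0, 0, 0, 0, np.float64(0.0606), np.float64(0.0607), np.float64(0.0609), np.float64(0.0608), np.float64(0.0609), np.float64(0.0608), np.float64(0.061), np.float64(0.0608), np.float64(0.0609), np.float64(0.0608), np.float64(0.0609), np.float64(0.0646), np.float64(0.0617), np.float64(0.0608), np.float64(0.0609), np.float64(0.0607), np.float64(0.0609), np.float64(0.0609), np.float64(0.0608), np.float64(0.0609), np.float64(0.0608), np.float64(0.0607), np.float64(0.0609), np.float64(0.0608), np.float64(0.0608), np.float64(0.0607), np.float64(0.0608), np.float64(0.0608), np.float64(0.0608), np.float64(0.0607), np.float64(0.0606), np.float64(0.0609), np.float64(0.0609), np.float64(0.0635), np.float64(0.0646), np.float64(0.0609), np.float64(0.0607), np.float64(0.0608), np.float64(0.0607), np.float64(0.0607), np.float64(0.0606), np.float64(0.0607), np.float64(0.0609), 
[... 3308 characters left out ...]
1), np.float64(0.0585), np.float64(0.0591), np.float64(0.0582), np.float64(0.0589), np.float64(0.0581), np.float64(0.0578), np.float64(0.0588), np.float64(0.059), np.float64(0.0586), np.float64(0.0585), np.float64(0.0603), np.float64(0.0609), np.float64(0.0623), np.float64(0.0607), np.float64(0.0598), np.float64(0.0589), np.float64(0.0589), np.float64(0.0598), np.float64(0.0594), np.float64(0.0592), np.float64(0.0587), np.float64(0.0588), np.float64(0.0582), np.float64(0.0584), np.float64(0.0575), np.float64(0.0587), np.float64(0.0588), np.float64(0.06), np.float64(0.0591), np.float64(0.0591), np.float64(0.0592), np.float64(0.0593), np.float64(0.0619), np.float64(0.0594), np.float64(0.0601)]
```

```bash
cat > obj.py <<'E'
from h import *
def tops(n,zt,cx,cy,r,tol=.006):
    c=dict(np.load(n+'.npz')); W=pts(c); m=(np.hypot(W[...,0]-cx,W[...,1]-cy)<r)&(abs(W[...,2]-zt)<tol)
    p=W[m]
    if len(p)<4: return None
    v,u=np.nonzero(m); q=np.array([ray(c,a,b,zt) for a,b in zip(u,v)])[:,:2]*1000
    rc=cv2.minAreaRect(q.astype(np.float32)); cc=cv2.minEnclosingCircle(q.astype(np.float32))
    return len(p),'z',p[:,2].mean().round(4),'mean',q.mean(0).round(1),'rect',[np.round(x,1) for x in rc],'circ',np.round(cc[0],1),round(cc[1],1)
E
python3 - <<'E'
from obj import *
a=np.radians(4.9); ex=np.array([np.cos(a),np.sin(a)]);ey=np.array([-np.sin(a),np.cos(a)]); o=np.array([.475,-.2185])
for nm,y,z in [('bottle',.102,.104),('jar',.034,.068),('drop',-.034,.098),('carton',-.102,.088)]:
    p=o+ey*y
    for n in ['top','scene']: print(nm,p.round(3),n,tops(n,z,p[0],p[1],.033))
E
```

```text
bottle [ 0.466 -0.117] top (217, 'z', np.float64(0.1027), 'mean', array([ 463.4, -116.7]), 'rect', [array([ 463.7, -115.7]), array([38.8, 38.6]), np.float64(1.1)], 'circ', array([ 463.6, -116.4]), 20.2)
bottle [ 0.466 -0.117] scene (236, 'z', np.float64(0.103), 'mean', array([ 464.1, -121.6]), 'rect', [array([ 464.6, -122.3]), array([39.5, 43.3]), np.float64(25.2)], 'circ', array([ 464.3, -122.5]), 23.3)
jar [ 0.472 -0.185] top (273, 'z', np.float64(0.0663), 'mean', array([ 466.1, -186. ]), 'rect', [array([ 466.5, -186.2]), array([45. , 44.8]), np.float64(0.8)], 'circ', array([ 466.3, -185.9]), 23.3)
jar [ 0.472 -0.185] scene (335, 'z', np.float64(0.0672), 'mean', array([ 466.8, -190.7]), 'rect', [array([ 467.1, -190.4]), array([45. , 46.9]), np.float64(25.2)], 'circ', array([ 466.5, -190.5]), 25.2)
drop [ 0.478 -0.252] top (17, 'z', np.float64(0.0965), 'mean', array([ 473.4, -254.6]), 'rect', [array([ 472.8, -254.4]), array([9.8, 9.7]), np.float64(0.4)], 'circ', array([ 472.8, -254.4]), 5.5)
drop [ 0.478 -0.252] scene (36, 'z', np.float64(0.0956), 'mean', array([ 474. , -259.5]), 'rect', [array([ 473.9, -259.5]), array([11.6, 12.3]), np.float64(25.2)], 'circ', array([ 473.7, -259.6]), 7.6)
carton [ 0.484 -0.32 ] top (215, 'z', np.float64(0.0864), 'mean', array([ 485.8, -321. ]), 'rect', [array([ 485.8, -320.7]), array([29.8, 44.8]), np.float64(8.7)], 'circ', array([ 486.7, -321.5]), 25.6)
carton [ 0.484 -0.32 ] scene (391, 'z', np.float64(0.0872), 'mean', array([ 486.3, -325.3]), 'rect', [array([ 486.6, -325. ]), array([32.2, 47.8]), np.float64(9.0)], 'circ', array([ 486.1, -324.3]), 27.6)
```

Request:
{"method": "arm_command", "body": {
  "xyz": [
    [1,-18,0],
    [1,-20,0],
    [1,-20,0],
    [1,-20,0],
    [1,-20,0],
    [1,-20,0],
    [1,-20,0],
    [1,-20,0],
    [1,-20,0],
    [1,-20,0],
    [1,-20,0],
    [1,-20,0],
    [1,-20,0],
    [1,-20,0],
    [1,-20,0],
    [1,-20,0],
    [1,-20,0],
    [2,-19,0],
    [0,0,0],
    [0,0,0]
  ],
  "spin": [-1,-1,-1,0,0,0,0,0,0,0,0,0,0,0,0,0,0,0,0,0],
  "jaw": 1
}}

```text
time: 3.6
tool_pos: [0.4644, -0.1174, 0.4046]
tool_rot: [-3.141, -0.001, 1.655]
contact_force: [-0.5, 0.9, 0.1]
opening: 0.0918
grip_force: 0.0
```

Run:
```python
from obj import *
c=cam('wrist'); save(c,'w2'); o=observe(); print(o['tool_pos'],np.degrees(o['tool_rot']))
for nm,p,z in [('bottle',(.464,-.118),.104),('jar',(.466,-.187),.068),('drop',(.473,-.256),.098),('carton',(.486,-.322),.088)]:
    print(nm,tops('wrist',z,p[0],p[1],.033,.003))
```

```text
[ 0.46435201 -0.11717681  0.40468881] [-1.79993132e+02 -3.37417716e-02  9.48355521e+01]
bottle (1575, 'z', np.float64(0.1052), 'mean', array([ 460.3, -118.3]), 'rect', [array([ 460.3, -118.1]), array([39.3, 40.4]), np.float64(4.9)], 'circ', array([ 460.3, -118.5]), 20.6)
jar (1423, 'z', np.float64(0.0692), 'mean', array([ 463.2, -187.9]), 'rect', [array([ 463. , -187.8]), array([45.4, 46.8]), np.float64(4.9)], 'circ', array([ 463. , -188.1]), 23.8)
drop (102, 'z', np.float64(0.0984), 'mean', array([ 470.1, -256.1]), 'rect', [array([ 470. , -255.6]), array([11.3, 13.1]), np.float64(4.9)], 'circ', array([ 470. , -255.9]), 6.8)
carton None
```

View pics/w2.png

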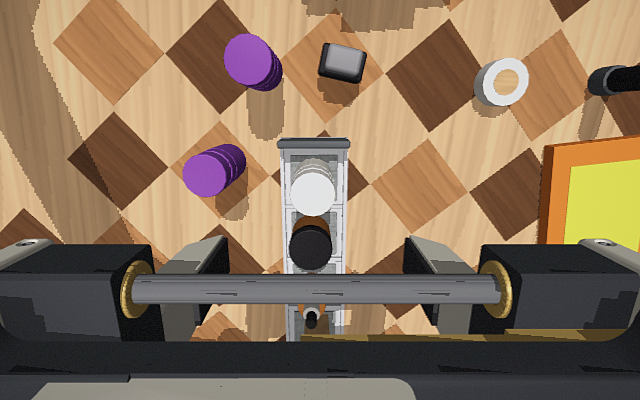

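The wrist view shows the bottle (314,185) midway between the open fingers (228-405), the purple ones clear at (253,60) and (212,172). I descend and grip.

Request:
{"method": "arm_command", "body": {
  "xyz": [
    [-1,0,-20],
    [0,-1,-20],
    [0,0,-20],
    [0,0,-20],
    [0,0,-20],
    [0,0,-20],
    [0,0,-20],
    [0,0,-12],
    [0,0,-8],
    [0,0,0],
    [0,0,0]
  ],
  "spin": [0,0,0,0,0,0,0,0,0,0,0]
}}

```text
time: 4.75
tool_pos: [0.4636, -0.1188, 0.2452]
tool_rot: [3.141, 0.0, 1.655]
contact_force: [0.1, -0.3, -0.3]
opening: 0.0914
grip_force: 0.0
```

Request:
{"method": "arm_command", "body": {
  "xyz": [
    [0,0,0],
    [0,0,0],
    [0,0,0],
    [0,0,0],
    [0,0,0],
    [0,0,0],
    [0,0,0],
    [0,0,0],
    [0,0,0],
    [0,0,0]
  ],
  "spin": [0,0,0,0,0,0,0,0,0,0],
  "jaw": -1,
  "squeeze": 15
}}

```text
time: 5.75
tool_pos: [0.4634, -0.1192, 0.2447]
tool_rot: [-3.141, -0.0, 1.654]
contact_force: [0.3, -0.9, 0.3]
opening: 0.0418
grip_force: 14.9
```

Run:
```python
from obj import *
cam('top');cam('scene');cam('wrist'); o=observe(); print(o['tool_pos'],np.degrees(o['tool_rot']),o['opening'],o['grip_force'])
for n in ['top','scene','wrist']:
  for nm,p,z in [('bottle',(.464,-.118),.104),('jar',(.466,-.187),.068),('drop',(.473,-.256),.098),('carton',(.486,-.322),.088)]:
    print(n,nm,tops(n,z,p[0],p[1],.033,.003))
```

```text
[ 0.4633644  -0.11922619  0.2447063 ] [-1.79995905e+02 -3.05258597e-03  9.47724683e+01] 0.041572178100225454 14.921339750289917
top bottle None
top jar None
top drop (14, 'z', np.float64(0.0974), 'mean', array([ 472.8, -254.8]), 'rect', [array([ 472.8, -255.6]), array([9.8, 7.3]), np.float64(0.4)], 'circ', array([ 472.8, -254.4]), 5.4)
top carton (155, 'z', np.float64(0.0874), 'mean', array([ 485.9, -320.7]), 'rect', [array([ 485.9, -320.8]), array([29.8, 44.1]), np.float64(9.7)], 'circ', array([ 486.7, -321.5]), 25.6)
scene bottle (162, 'z', np.float64(0.1039), 'mean', array([ 461.6, -125.2]), 'rect', [array([ 464.6, -125.3]), array([28.8, 60.4]), np.float64(79.8)], 'circ', array([ 463.9, -129.7]), 30.8)
scene jar (305, 'z', np.float64(0.0676), 'mean', array([ 465.8, -189.2]), 'rect', [array([ 466.3, -189.3]), array([44.6, 44.3]), np.float64(25.2)], 'circ', array([ 465.3, -189.3]), 23.7)
scene drop (25, 'z', np.float64(0.0971), 'mean', array([ 472.6, -257.9]), 'rect', [array([ 473.1, -258.6]), array([11. ,  9.9]), np.float64(25.2)], 'circ', array([ 472.6, -258.1]), 5.9)
scene carton (359, 'z', np.float64(0.0876), 'mean', array([ 485.5, -324.3]), 'rect', [array([ 485.6, -324.1]), array([30.7, 45.8]), np.float64(9.0)], 'circ', array([ 484.2, -324. ]), 26.1)
wrist bottle (4404, 'z', np.float64(0.1053), 'mean', array([ 462.9, -115.7]), 'rect', [array([ 460.3, -117.2]), array([42.4, 57.6]), np.float64(71.1)], 'circ', array([ 462.2, -110.8]), 31.5)
wrist jar (296, 'z', np.float64(0.0682), 'mean', array([ 460.9, -168.1]), 'rect', [array([ 461.7, -167. ]), array([31.7,  5.3]), np.float64(4.8)], 'circ', array([ 461.9, -169.7]), 15.9)
wrist drop None
wrist carton None
```

Request:
{"method": "arm_command", "body": {
  "xyz": [
    [0,0,5],
    [0,0,10],
    [0,0,15],
    [0,0,20],
    [0,0,20],
    [0,0,20],
    [0,0,20],
    [0,0,15],
    [0,0,5],
    [0,0,0]
  ],
  "spin": [0,0,0,0,0,0,0,0,0,0]
}}

```text
time: 6.9
tool_pos: [0.4634, -0.1192, 0.3757]
tool_rot: [3.14, 0.001, 1.654]
contact_force: [0.4, -0.2, -0.8]
opening: 0.0416
grip_force: 14.9
```

Request:
{"method": "arm_command", "body": {
  "xyz": [
    [1,5,0],
    [2,10,0],
    [2,15,0],
    [3,20,0],
    [3,20,0],
    [3,20,0],
    [3,20,0],
    [3,20,0],
    [3,20,0],
    [3,20,0],
    [3,20,0],
    [3,20,0],
    [3,20,0],
    [3,15,0],
    [2,10,0],
    [2,5,0],
    [0,3,0],
    [0,0,0],
    [0,0,0],
    [0,0,0]
  ],
  "spin": [0,0,0,0.5,0.5,0.5,0.5,0.5,0.5,0.4,0,0,0,0,0,0,0,0,0,0]
}}

```text
time: 8.9
tool_pos: [0.5054, 0.1433, 0.3748]
tool_rot: [3.141, 0.0, 1.713]
contact_force: [0.2, -0.1, -1.1]
opening: 0.0418
grip_force: 14.9
```

Run:
```python
from obj import *
cs=cam('scene');cw=cam('wrist');ct=cam('top'); o=observe(); print(o['time'],o['tool_pos'],np.degrees(o['tool_rot']),o['opening'],o['grip_force'],o['contact_force'])
I=np.vstack([np.hstack([cv2.resize(cs['img'][80:220,290:430],(400,400)),cv2.resize(ct['img'][130:250,130:290],(400,300),).repeat(1,0) if 0 else cv2.resize(ct['img'][120:260,140:280],(400,400))]),np.hstack([cw['img'][100:300,120:520],np.zeros((200,400,3),np.uint8)])])
cv2.imwrite('pics/p1.png',I[...,::-1])
```

```text
9.05 [0.50540604 0.14345136 0.37482929] [1.79986385e+02 2.87967684e-03 9.81457813e+01] 0.04168331904834764 14.916772618889809 [-0.15035186  0.27889803 -1.71381804]
```

View pics/p1.png

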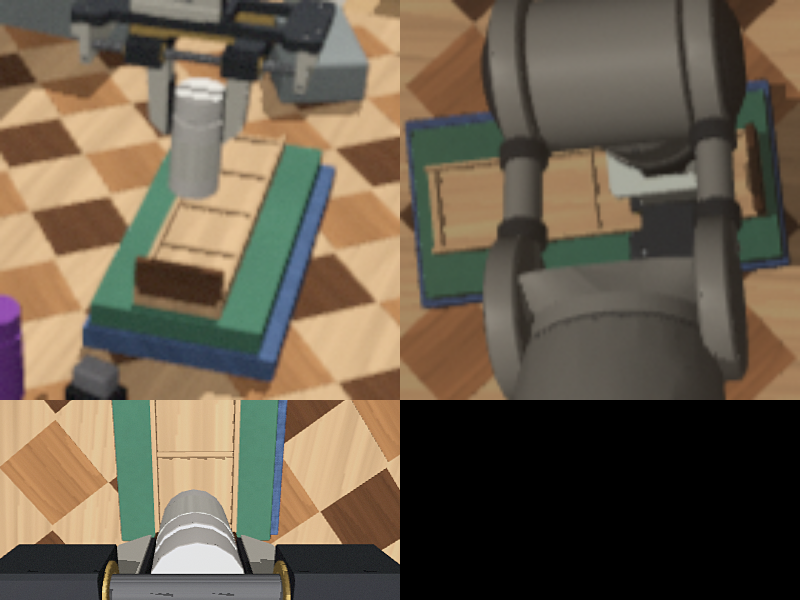

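The wrist crop shows the bottle (column 195) centred between the rack's rims (152-238). In the scene crop it hangs upright over the first slot by the tab. Lowering now.

Request:
{"method": "arm_command", "body": {
  "xyz": [
    [0,0,-10],
    [0,0,-15],
    [0,0,-15],
    [0,0,-15],
    [0,0,-10],
    [0,0,-8],
    [0,0,-5],
    [0,0,-2],
    [0,0,-1],
    [0,0,0],
    [0,0,0]
  ],
  "spin": [0,0,0,0,0,0,0,0,0,0,0]
}}

```text
time: 10.15
tool_pos: [0.5055, 0.1438, 0.2942]
tool_rot: [3.141, 0.0, 1.714]
contact_force: [0.2, 0.4, -0.6]
opening: 0.0416
grip_force: 14.9
```

Run:
```python
from obj import *
c=cam('scene'); W=pts(c); o=observe(); print(o['tool_pos'],o['contact_force'],o['time'])
hs=cv2.cvtColor(c['img'],cv2.COLOR_RGB2HSV); X,Y,Z=np.moveaxis(W,-1,0)
m=(hs[...,1]<50)&(hs[...,2]>90)&(np.hypot(X-.505,Y-.144)<.035)&(Z<.12)&(Z>.062)
m=max(comp(m),key=lambda m:m.sum()); v,u=np.nonzero(m); print(len(u),Z[m].min(),u[v>v.max()-8].mean(),v.max())
cv2.imwrite('pics/p2.png',cv2.resize(c['img'][120:210,310:400],(540,540))[...,::-1])
```

```text
[0.50548565 0.14381338 0.29412572] [-0.25059239  0.32632213 -0.73828369] 10.2
236 0.07348939145529543 356.70093457943926 173
```

View pics/p2.png

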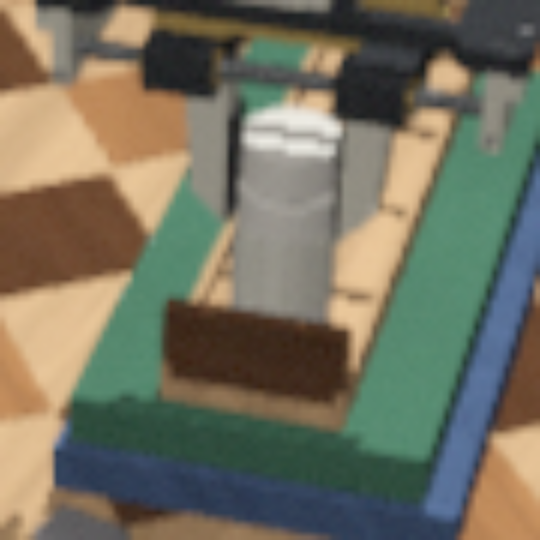

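The scene crop shows the bottle upright behind the tab, midway between the rims. I'm lowering in small steps until touch.

Request:
{"method": "arm_command", "body": {
  "xyz": [
    [0,0,-1],
    [0,0,-1],
    [0,0,-0.5],
    [0,0,-0.5],
    [0,0,0],
    [0,0,0]
  ],
  "spin": [0,0,0,0,0,0]
}}

```text
time: 10.8
tool_pos: [0.5054, 0.1438, 0.2907]
tool_rot: [3.142, -0.0, 1.713]
contact_force: [-0.0, 0.3, -1.3]
opening: 0.0419
grip_force: 14.9
```

Request:
{"method": "arm_command", "body": {
  "xyz": [
    [0,0,-0.5],
    [0,0,-0.5],
    [0,0,0],
    [0,0,0]
  ],
  "spin": [0,0,0,0]
}}

```text
time: 11.2
tool_pos: [0.5054, 0.1438, 0.29]
tool_rot: [3.141, 0.0, 1.713]
contact_force: [-1.7, 1.0, 3.2]
opening: 0.0418
grip_force: 14.9
```

Request:
{"method": "arm_command", "body": {
  "xyz": [
    [0,0,-0.5],
    [0,0,0],
    [0,0,0]
  ],
  "spin": [0,0,0]
}}

```text
time: 11.5
tool_pos: [0.5053, 0.1438, 0.2899]
tool_rot: [3.141, 0.0, 1.714]
contact_force: [-2.7, -0.8, 7.7]
opening: 0.0417
grip_force: 15.0
```

Contact at TCP 0.290, so the floor is at 0.0593. Releasing.

Request:
{"method": "arm_command", "body": {
  "xyz": [
    [0,0,0.5],
    [0,0,0],
    [0,0,0],
    [0,0,0],
    [0,0,0],
    [0,0,0],
    [0,0,0],
    [0,0,0]
  ],
  "spin": [0,0,0,0,0,0,0,0],
  "jaw": 1
}}

```text
time: 12.3
tool_pos: [0.5054, 0.1438, 0.2897]
tool_rot: [3.142, 0.0, 1.714]
contact_force: [0.2, 0.3, -0.2]
opening: 0.0913
grip_force: 0.0
```

Request:
{"method": "arm_command", "body": {
  "xyz": [
    [0,0,10],
    [0,0,20],
    [0,0,20],
    [0,0,20],
    [0,0,20],
    [0,0,20],
    [-3,-20,0],
    [-3,-20,0],
    [-3,-20,0],
    [-3,-20,0],
    [-3,-20,0],
    [-3,-20,0],
    [-3,-20,0],
    [-3,-20,0],
    [-3,-20,0],
    [-3,-20,0],
    [-3,-20,0],
    [-3,-20,0],
    [-2,-20,0],
    [-1,-20,0]
  ],
  "spin": [0,0,0,0,0,0,0,0,0,0,0,-0.4,-0.4,-0.4,-0.4,-0.4,-0.4,-0.4,-0.4,-0.2]
}}

```text
time: 14.3
tool_pos: [0.4661, -0.137, 0.4006]
tool_rot: [3.141, 0.0, 1.654]
contact_force: [0.3, 0.1, 0.5]
opening: 0.0916
grip_force: 0.0
```

Run:
```python
from obj import *
for n in ['top','scene','wrist']: cam(n)
o=observe(); print(o['tool_pos'],np.degrees(o['tool_rot']),o['opening'])
for n in ['top','scene','wrist']:
  for nm,p,z in [('bottle',(.505,.144),.149),('jar',(.466,-.187),.068),('drop',(.473,-.256),.098),('carton',(.486,-.322),.088)]:
    print(n,nm,tops(n,z,p[0],p[1],.033,.003))
```

```text
[ 0.46626443 -0.136862    0.40032067] [1.79955584e+02 1.12894239e-02 9.46621789e+01] 0.09176135891891438
top bottle (204, 'z', np.float64(0.1488), 'mean', array([506.1, 145.4]), 'rect', [array([506. , 146.1]), array([37.5, 39.4]), np.float64(1.6)], 'circ', array([505.9, 145.6]), 20.4)
top jar None
top drop None
top carton (80, 'z', np.float64(0.0874), 'mean', array([ 485.4, -331.7]), 'rect', [array([ 488.1, -328.7]), array([29.6, 27.3]), np.float64(1.5)], 'circ', array([ 488.1, -327.7]), 19.5)
scene bottle (136, 'z', np.float64(0.1489), 'mean', array([505.6, 142.4]), 'rect', [array([506.5, 142.3]), array([37.7, 40.5]), np.float64(22.8)], 'circ', array([505.3, 141.6]), 22.2)
scene jar (312, 'z', np.float64(0.0676), 'mean', array([ 466.2, -189.6]), 'rect', [array([ 467. , -190.4]), array([44.3, 46.9]), np.float64(25.2)], 'circ', array([ 466. , -190.2]), 24.6)
scene drop (23, 'z', np.float64(0.0974), 'mean', array([ 473. , -257.7]), 'rect', [array([ 473.7, -258.3]), array([9.8, 9.9]), np.float64(25.2)], 'circ', array([ 472.6, -258.4]), 6.0)
scene carton (359, 'z', np.float64(0.0876), 'mean', array([ 485.6, -324.4]), 'rect', [array([ 485.6, -323.9]), array([30.7, 45.4]), np.float64(9.0)], 'circ', array([ 484.8, -323.8]), 26.3)
wrist bottle None
wrist jar (1529, 'z', np.float64(0.0692), 'mean', array([ 463.3, -187.9]), 'rect', [array([ 463.2, -188.3]), array([46.5, 46.4]), np.float64(67.0)], 'circ', array([ 463.3, -188.3]), 23.7)
wrist drop (100, 'z', np.float64(0.0989), 'mean', array([ 470.2, -257. ]), 'rect', [array([ 470.4, -257.6]), array([10.9, 10.3]), np.float64(4.7)], 'circ', array([ 470.2, -256.7]), 6.2)
wrist carton None
```

The bottle stands at (505.6, 144), where it was placed, and the top/scene average agrees with the arm's frame. Next the jar at (466, -188).

Request:
{"method": "arm_command", "body": {
  "xyz": [
    [0,-20,0],
    [0,-20,0],
    [0,-11,0],
    [0,0,-10],
    [0,0,-20],
    [0,0,-20],
    [0,0,-20],
    [0,0,-20],
    [0,0,-20],
    [0,0,-20],
    [0,0,-20],
    [0,0,-20],
    [0,0,-15],
    [0,0,-9],
    [0,0,0],
    [0,0,0]
  ],
  "spin": [0,0,0,0,0,0,0,0,0,0,0,0,0,0,0,0]
}}

```text
time: 16.05
tool_pos: [0.4666, -0.1869, 0.206]
tool_rot: [3.141, 0.0, 1.655]
contact_force: [-0.0, -0.9, 0.2]
opening: 0.0921
grip_force: 0.0
```

Request:
{"method": "arm_command", "body": {
  "xyz": [
    [0,0,0],
    [0,0,0],
    [0,0,0],
    [0,0,0],
    [0,0,0],
    [0,0,0],
    [0,0,0],
    [0,0,0]
  ],
  "spin": [0,0,0,0,0,0,0,0],
  "jaw": -1,
  "squeeze": 20
}}

```text
time: 16.85
tool_pos: [0.4663, -0.1872, 0.2058]
tool_rot: [-3.141, -0.0, 1.654]
contact_force: [-2.6, -0.5, 0.8]
opening: 0.0465
grip_force: 20.0
```

Request:
{"method": "arm_command", "body": {
  "xyz": [
    [0,0,4],
    [0,0,10],
    [0,0,20],
    [0,0,20],
    [0,0,20],
    [0,0,20],
    [0,0,20],
    [0,0,20],
    [0,0,20],
    [0,0,15],
    [0,0,10],
    [0,0,5],
    [0,0,0]
  ],
  "spin": [0,0,0,0,0,0,0,0,0,0,0,0,0]
}}

```text
time: 18.15
tool_pos: [0.4664, -0.1872, 0.3902]
tool_rot: [3.141, 0.0, 1.654]
contact_force: [0.2, -0.0, -1.6]
opening: 0.0464
grip_force: 20.0
```

Request:
{"method": "arm_command", "body": {
  "xyz": [
    [0,5,0],
    [1,10,0],
    [1,20,0],
    [2,25,0],
    [2,30,0],
    [2,30,0],
    [2,30,0],
    [2,30,0],
    [2,30,0],
    [2,30,0],
    [2,30,0],
    [2,30,0],
    [2,30,0],
    [2,25,0],
    [2,20,0],
    [2,15,0],
    [1,10,0],
    [0.7,0,0],
    [0,0,0],
    [0,0,0]
  ],
  "spin": [0,0,0,0.4,0.4,0.4,0.4,0.4,0.4,0.4,0.4,0.2,0,0,0,0,0,0,0,0]
}}

```text
time: 20.15
tool_pos: [0.4962, 0.212, 0.3897]
tool_rot: [-3.141, 0.0, 1.713]
contact_force: [1.0, -0.2, -2.0]
opening: 0.0467
grip_force: 20.0
```

Request:
{"method": "arm_command", "body": {
  "xyz": [
    [0,0,-10],
    [0,0,-20],
    [0,0,-20],
    [0,0,-20],
    [0,0,-20],
    [0,0,-15],
    [0,0,-10],
    [0,0,-10],
    [0,0,-5],
    [0,0,-3],
    [0,0,-1],
    [0,0,0],
    [0,0,0]
  ],
  "spin": [0,0,0,0,0,0,0,0,0,0,0,0,0]
}}

```text
time: 21.45
tool_pos: [0.4962, 0.2129, 0.2562]
tool_rot: [3.141, -0.0, 1.714]
contact_force: [0.6, 0.2, -1.9]
opening: 0.0467
grip_force: 20.0
```

Request:
{"method": "arm_command", "body": {
  "xyz": [
    [0,0,-1],
    [0,0,-1],
    [0,0,-0.5],
    [0,0,-0.5],
    [0,0,0],
    [0,0,0]
  ],
  "spin": [0,0,0,0,0,0]
}}

```text
time: 22.05
tool_pos: [0.4961, 0.2128, 0.2527]
tool_rot: [3.141, 0.0, 1.714]
contact_force: [0.3, -0.6, -1.2]
opening: 0.0464
grip_force: 20.0
```

Request:
{"method": "arm_command", "body": {
  "xyz": [
    [0,0,-0.5],
    [0,0,-0.5],
    [0,0,0],
    [0,0,0]
  ],
  "spin": [0,0,0,0]
}}

```text
time: 22.45
tool_pos: [0.4961, 0.2128, 0.2517]
tool_rot: [3.142, 0.0, 1.714]
contact_force: [-0.2, -0.3, -1.1]
opening: 0.0465
grip_force: 20.0
```

Request:
{"method": "arm_command", "body": {
  "xyz": [
    [0,0,-0.5],
    [0,0,-0.5],
    [0,0,0],
    [0,0,0]
  ],
  "spin": [0,0,0,0]
}}

```text
time: 22.85
tool_pos: [0.4961, 0.2128, 0.2512]
tool_rot: [3.141, -0.0, 1.713]
contact_force: [-2.5, -0.7, 5.7]
opening: 0.0466
grip_force: 20.0
```

Request:
{"method": "arm_command", "body": {
  "xyz": [
    [0,0,0.5],
    [0,0,0],
    [0,0,0],
    [0,0,0],
    [0,0,0],
    [0,0,0],
    [0,0,0]
  ],
  "spin": [0,0,0,0,0,0,0],
  "jaw": 1
}}

```text
time: 23.55
tool_pos: [0.4961, 0.2128, 0.2512]
tool_rot: [3.142, 0.0, 1.713]
contact_force: [0.5, 0.3, 0.8]
opening: 0.0913
grip_force: 0.0
```

Request:
{"method": "arm_command", "body": {
  "xyz": [
    [0,0,10],
    [0,0,25],
    [0,0,30],
    [0,0,30],
    [0,0,30],
    [0,0,25],
    [-2,-30,0],
    [-2,-30,0],
    [-2,-30,0],
    [-2,-30,0],
    [-2,-30,0],
    [-2,-30,0],
    [-2,-30,0],
    [-2,-30,0],
    [-2,-30,0],
    [-1,-30,0],
    [-1,-30,0],
    [-1,-30,0],
    [-1,-30,0],
    [-1,-30,0]
  ],
  "spin": [0,0,0,0,0,0,0,0,0,0,0,-0.4,-0.4,-0.4,-0.4,-0.4,-0.4,-0.4,-0.4,-0.2]
}}

```text
time: 25.55
tool_pos: [0.4728, -0.2084, 0.4021]
tool_rot: [3.141, 0.001, 1.654]
contact_force: [0.1, 0.5, 0.6]
opening: 0.0916
grip_force: 0.0
```

Run:
```python
from obj import *
for n in ['top','scene','wrist']: cam(n)
o=observe(); print(o['time'],o['tool_pos'],np.degrees(o['tool_rot']),o['opening'])
for n in ['top','scene','wrist']:
  for nm,p,z in [('bottle',(.505,.144),.149),('jar',(.496,.212),.113),('drop',(.473,-.256),.098),('carton',(.486,-.322),.088)]:
    print(n,nm,tops(n,z,p[0],p[1],.033,.003))
```

```text
25.7 [ 0.47278809 -0.20851167  0.40170278] [1.79972260e+02 1.69974050e-02 9.46172589e+01] 0.09203299409702641
top bottle (186, 'z', np.float64(0.1488), 'mean', array([505.8, 144.6]), 'rect', [array([506. , 146.1]), array([37.5, 39.4]), np.float64(1.6)], 'circ', array([505.9, 145.7]), 20.3)
top jar (240, 'z', np.float64(0.1128), 'mean', array([498.4, 213.6]), 'rect', [array([498.5, 212.5]), array([44.5, 43.7]), np.float64(46.8)], 'circ', array([498.3, 212.8]), 23.3)
top drop None
top carton None
scene bottle (133, 'z', np.float64(0.1487), 'mean', array([505.2, 142.5]), 'rect', [array([506.3, 142.1]), array([37.8, 40. ]), np.float64(24.9)], 'circ', array([504.3, 141.8]), 22.1)
scene jar (74, 'z', np.float64(0.1128), 'mean', array([503.6, 217.4]), 'rect', [array([502.8, 216.1]), array([28.8, 46.8]), np.float64(47.3)], 'circ', array([497.2, 209.9]), 24.1)
scene drop (24, 'z', np.float64(0.0974), 'mean', array([ 472.6, -258.1]), 'rect', [array([ 473.1, -258.5]), array([ 9.8, 10.6]), np.float64(17.9)], 'circ', array([ 472.6, -258.4]), 6.0)
scene carton (361, 'z', np.float64(0.0876), 'mean', array([ 485.7, -324.2]), 'rect', [array([ 485.6, -323.9]), array([30.7, 45.4]), np.float64(9.0)], 'circ', array([ 484.8, -323.8]), 26.3)
wrist bottle None
wrist jar None
wrist drop (123, 'z', np.float64(0.0986), 'mean', array([ 470.2, -256.6]), 'rect', [array([ 470.2, -256.5]), array([10.3, 12.1]), np.float64(4.6)], 'circ', array([ 470.1, -256.5]), 6.2)
wrist carton (367, 'z', np.float64(0.0894), 'mean', array([ 485. , -338.6]), 'rect', [array([ 485.6, -339.4]), array([30.1, 15.5]), np.float64(4.6)], 'circ', array([ 485.2, -338.6]), 16.2)
```

Request:
{"method": "arm_command", "body": {
  "xyz": [
    [0,-20,0],
    [0,-18,0],
    [0,-10,0],
    [0,0,-10],
    [0,0,-20],
    [0,0,-20],
    [0,0,-20],
    [0,0,-20],
    [0,0,-20],
    [0,0,-20],
    [0,0,-20],
    [0,0,-20],
    [0,0,-15],
    [0,0,-10],
    [0,0,-1],
    [0,0,0],
    [0,0,0]
  ],
  "spin": [0,0,0,0,0,0,0,0,0,0,0,0,0,0,0,0,0]
}}

```text
time: 27.4
tool_pos: [0.4734, -0.2552, 0.206]
tool_rot: [3.14, 0.001, 1.654]
contact_force: [0.2, -1.3, -0.1]
opening: 0.0921
grip_force: 0.0
```

Request:
{"method": "arm_command", "body": {
  "xyz": [
    [0,0,0],
    [0,0,0],
    [0,0,0],
    [0,0,0],
    [0,0,0],
    [0,0,0],
    [0,0,0],
    [0,0,0],
    [0,0,0],
    [0,0,0]
  ],
  "spin": [0,0,0,0,0,0,0,0,0,0],
  "jaw": -1,
  "squeeze": 12
}}

```text
time: 28.4
tool_pos: [0.4731, -0.2552, 0.2052]
tool_rot: [-3.142, -0.0, 1.654]
contact_force: [-0.9, -0.3, -0.4]
opening: 0.0313
grip_force: 12.0
```

Request:
{"method": "arm_command", "body": {
  "xyz": [
    [0,0,4],
    [0,0,11],
    [0,0,20],
    [0,0,20],
    [0,0,20],
    [0,0,20],
    [0,0,20],
    [0,0,20],
    [0,0,20],
    [0,0,20],
    [0,0,10],
    [0,0,5],
    [0,0,0]
  ],
  "spin": [0,0,0,0,0,0,0,0,0,0,0,0,0]
}}

```text
time: 29.7
tool_pos: [0.473, -0.2552, 0.3956]
tool_rot: [3.141, 0.0, 1.654]
contact_force: [-0.1, -0.1, -0.9]
opening: 0.0317
grip_force: 12.0
```

Request:
{"method": "arm_command", "body": {
  "xyz": [
    [0,5,0],
    [0,10,0],
    [1,20,0],
    [1,30,0],
    [1,35,0],
    [1,35,0],
    [1,35,0],
    [1,35,0],
    [1,35,0],
    [1,35,0],
    [1,35,0],
    [1,35,0],
    [1,35,0],
    [1,35,0],
    [1,35,0],
    [1,35,0],
    [0,25,0],
    [0,15,0],
    [0,10,0],
    [0,0,0]
  ],
  "spin": [0,0,0,0.4,0.4,0.4,0.4,0.4,0.4,0.4,0.4,0.2,0,0,0,0,0,0,0,0]
}}

```text
time: 31.7
tool_pos: [0.4868, 0.2804, 0.3948]
tool_rot: [-3.141, 0.0, 1.715]
contact_force: [-0.3, 0.2, -0.9]
opening: 0.0318
grip_force: 12.0
```

Request:
{"method": "arm_command", "body": {
  "xyz": [
    [0,0,-10],
    [0,0,-20],
    [0,0,-20],
    [0,0,-20],
    [0,0,-20],
    [0,0,-15],
    [0,0,-15],
    [0,0,-10],
    [0,0,-5],
    [0,0,-4],
    [0,0,-2],
    [0,0,0],
    [0,0,0]
  ],
  "spin": [0,0,0,0,0,0,0,0,0,0,0,0,0]
}}

```text
time: 33.0
tool_pos: [0.4872, 0.2799, 0.2547]
tool_rot: [3.141, -0.0, 1.714]
contact_force: [-0.2, 1.1, 0.0]
opening: 0.0318
grip_force: 12.0
```

Request:
{"method": "arm_command", "body": {
  "xyz": [
    [0,0,-1],
    [0,0,-0.5],
    [0,0,-0.5],
    [0,0,0],
    [0,0,0]
  ],
  "spin": [0,0,0,0,0]
}}

```text
time: 33.5
tool_pos: [0.4871, 0.2798, 0.2522]
tool_rot: [3.141, -0.0, 1.713]
contact_force: [0.7, -0.4, -1.5]
opening: 0.032
grip_force: 12.0
```

Request:
{"method": "arm_command", "body": {
  "xyz": [
    [0,0,-0.5],
    [0,0,-0.5],
    [0,0,0],
    [0,0,0]
  ],
  "spin": [0,0,0,0]
}}

```text
time: 33.9
tool_pos: [0.4871, 0.2798, 0.2512]
tool_rot: [3.142, -0.0, 1.714]
contact_force: [-0.2, 0.1, -1.1]
opening: 0.0316
grip_force: 12.0
```

Request:
{"method": "arm_command", "body": {
  "xyz": [
    [0,0,-0.5],
    [0,0,-0.5],
    [0,0,0],
    [0,0,0]
  ],
  "spin": [0,0,0,0]
}}

```text
time: 34.3
tool_pos: [0.4871, 0.2798, 0.2506]
tool_rot: [3.141, -0.0, 1.714]
contact_force: [-1.5, 0.4, 5.5]
opening: 0.0317
grip_force: 12.0
```

Request:
{"method": "arm_command", "body": {
  "xyz": [
    [0,0,0.5],
    [0,0,0],
    [0,0,0],
    [0,0,0],
    [0,0,0],
    [0,0,0],
    [0,0,0],
    [0,0,10],
    [0,0,25],
    [0,0,30],
    [0,0,30],
    [0,0,30],
    [0,0,25]
  ],
  "spin": [0,0,0,0,0,0,0,0,0,0,0,0,0],
  "jaw": 1
}}

```text
time: 35.6
tool_pos: [0.4869, 0.2797, 0.4035]
tool_rot: [3.139, -0.001, 1.714]
contact_force: [0.3, -0.3, 0.8]
opening: 0.0918
grip_force: 0.0
```

Request:
{"method": "arm_command", "body": {
  "xyz": [
    [0,-12,0],
    [0,-25,0],
    [0,-35,0],
    [0,-35,0],
    [0,-35,0],
    [0,-35,0],
    [0,-35,0],
    [0,-35,0],
    [0,-35,0],
    [0,-35,0],
    [0,-35,0],
    [0,-35,0],
    [0,-35,0],
    [0,-35,0],
    [0,-35,0],
    [0,-35,0],
    [-1,-35,0],
    [0,0,0],
    [0,0,0]
  ],
  "spin": [0,0,0,0,0,0,0,0,0,0,0,0,0,0,0,0.8,0,0,0]
}}

```text
time: 37.5
tool_pos: [0.4855, -0.2828, 0.4001]
tool_rot: [-3.141, -0.001, 1.726]
contact_force: [-1.0, 0.2, -0.1]
opening: 0.0918
grip_force: 0.0
```

Run:
```python
from obj import *
for n in ['top','scene','wrist']: cam(n)
o=observe(); print(o['time'],o['tool_pos'],np.degrees(o['tool_rot']),o['opening'])
for n in ['top','scene','wrist']:
  for nm,p,z in [('jar',(.496,.212),.113),('drop',(.487,.28),.143),('carton',(.486,-.322),.088)]:
    print(n,nm,tops(n,z,p[0],p[1],.033,.003))
```

```text
37.65 [ 0.48601648 -0.28120724  0.40067324] [-1.79986069e+02 -3.51835997e-02  9.90340081e+01] 0.09189057530104675
top jar (246, 'z', np.float64(0.1129), 'mean', array([499. , 212.5]), 'rect', [array([498.5, 212.5]), array([44.5, 43.8]), np.float64(47.2)], 'circ', array([498.6, 212.8]), 23.3)
top drop (15, 'z', np.float64(0.1422), 'mean', array([489.6, 278.4]), 'rect', [array([489.7, 278.3]), array([8.3, 9.8]), np.float64(47.5)], 'circ', array([489.2, 277.7]), 5.2)
top carton (12, 'z', np.float64(0.0866), 'mean', array([ 479.9, -318.7]), 'rect', [array([ 477.5, -318.9]), array([11.1, 23.5]), np.float64(58.6)], 'circ', array([ 480.4, -314.2]), 11.7)
scene jar (77, 'z', np.float64(0.1127), 'mean', array([504.1, 216.6]), 'rect', [array([503.5, 215.4]), array([28.8, 48.7]), np.float64(47.3)], 'circ', array([498.3, 210.1]), 24.6)
scene drop (12, 'z', np.float64(0.1422), 'mean', array([489.3, 275.3]), 'rect', [array([488.7, 275.9]), array([10.7, 10.6]), np.float64(24.9)], 'circ', array([488.8, 275.2]), 6.9)
scene carton (350, 'z', np.float64(0.0875), 'mean', array([ 485.4, -324.2]), 'rect', [array([ 485.6, -323.9]), array([30.7, 45.4]), np.float64(9.0)], 'circ', array([ 484.2, -324. ]), 26.1)
wrist jar None
wrist drop None
wrist carton (1368, 'z', np.float64(0.0893), 'mean', array([ 482.9, -323.4]), 'rect', [array([ 482.7, -323.4]), array([29.5, 45.1]), np.float64(9.3)], 'circ', array([ 483. , -323.9]), 26.4)
```

Request:
{"method": "arm_command", "body": {
  "xyz": [
    [0,-20,0],
    [0,-15,0],
    [0,-7,0],
    [0,0,-10],
    [0,0,-20],
    [0,0,-20],
    [0,0,-20],
    [0,0,-20],
    [0,0,-20],
    [0,0,-20],
    [0,0,-20],
    [0,0,-17],
    [0,0,-10],
    [0,0,-5],
    [0,0,0],
    [0,0,0]
  ],
  "spin": [0,0,0,0,0,0,0,0,0,0,0,0,0,0,0,0]
}}

```text
time: 39.25
tool_pos: [0.4863, -0.3243, 0.2193]
tool_rot: [3.141, 0.001, 1.728]
contact_force: [-0.7, 0.3, -0.8]
opening: 0.0917
grip_force: 0.0
```

Request:
{"method": "arm_command", "body": {
  "xyz": [
    [0,0,0],
    [0,0,0],
    [0,0,0],
    [0,0,0],
    [0,0,0],
    [0,0,0],
    [0,0,0],
    [0,0,0],
    [0,0,0],
    [0,0,0]
  ],
  "spin": [0,0,0,0,0,0,0,0,0,0],
  "jaw": -1,
  "squeeze": 12
}}

```text
time: 40.25
tool_pos: [0.4861, -0.3242, 0.2187]
tool_rot: [-3.142, -0.0, 1.727]
contact_force: [-0.8, 0.4, -0.2]
opening: 0.03
grip_force: 12.0
```

Run:
```python
from h import *
c=cam('scene'); save(c,'s3'); W=pts(c); X,Y,Z=np.moveaxis(W,-1,0)
t=dict(np.load('top.npz')); Wt=pts(t)
# rack ridges in top image: rectangle of the rack from books: book outline from green mask in both views
for n,cc,w in [('scene',c,W),('top',t,Wt)]:
    H,S,_=cv2.split(cv2.cvtColor(cc['img'],cv2.COLOR_RGB2HSV)); k=(H>60)&(H<95)&(S>60)&(abs(w[...,2]-.049)<.004)&(w[...,1]>.05)&(w[...,1]<.45)
    v,u=np.nonzero(max(comp(cv2.morphologyEx(k.astype(np.uint8),cv2.MORPH_CLOSE,np.ones((25,25)))>0),key=lambda m:m.sum()))
    q=np.array([ray(cc,a,b,.0493) for a,b in zip(u,v)])[:,:2]*1000; print(n,cv2.minAreaRect(q.astype(np.float32)))
```

```text
scene ((492.4779968261719, 239.44583129882812), (150.05030822753906, 319.2682189941406), 8.293251991271973)
top ((492.02984619140625, 245.20138549804688), (149.22952270507812, 312.7908630371094), 8.33495044708252)
```

View pics/s3.png

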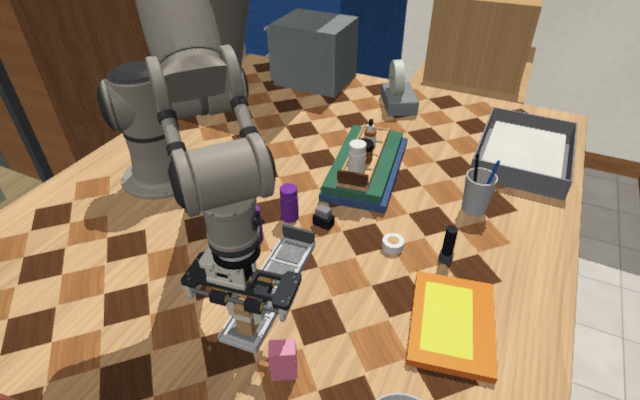

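Scene view: the bottle (358,155), jar (367,145) and dropper (371,130) stand upright in the rack, and the carton is gripped at (245,318). I carry it to the last slot.

Request:
{"method": "arm_command", "body": {
  "xyz": [
    [0,0,4],
    [0,0,10],
    [0,0,20],
    [0,0,20],
    [0,0,20],
    [0,0,20],
    [0,0,20],
    [0,0,20],
    [0,0,20],
    [0,0,12],
    [0,0,10],
    [0,0,5],
    [0,0,0]
  ],
  "spin": [0,0,0,0,0,0,0,0,0,0,0,0,0]
}}

```text
time: 41.6
tool_pos: [0.4861, -0.3242, 0.4]
tool_rot: [3.141, 0.0, 1.727]
contact_force: [-0.1, -0.2, -0.5]
opening: 0.0299
grip_force: 12.0
```

Request:
{"method": "arm_command", "body": {
  "xyz": [
    [0,5,0],
    [0,10,0],
    [0,20,0],
    [0,30,0],
    [0,35,0],
    [0,35,0],
    [0,35,0],
    [0,35,0],
    [0,35,0],
    [0,35,0],
    [0,35,0],
    [0,35,0],
    [0,35,0],
    [0,35,0],
    [0,35,0],
    [0,35,0],
    [0,35,0],
    [0,30,0],
    [0,20,0],
    [0,10,0]
  ],
  "spin": [0,0,0,0,0,0,0,0,0,0,0,0,-0.4,-0.3,0,0,0,0,0,0]
}}

```text
time: 43.6
tool_pos: [0.4851, 0.2578, 0.3991]
tool_rot: [-3.14, -0.0, 1.718]
contact_force: [0.3, -0.1, 0.5]
opening: 0.0303
grip_force: 12.0
```

Request:
{"method": "arm_command", "body": {
  "xyz": [
    [-2,10,0],
    [-3,25,0],
    [-2,25,0],
    [-2,20,0],
    [0,10,0],
    [0,0,0],
    [0,0,0]
  ],
  "spin": [0,0,0,0,0,0,0]
}}

```text
time: 44.3
tool_pos: [0.4772, 0.3451, 0.3996]
tool_rot: [-3.141, 0.001, 1.715]
contact_force: [-1.1, -0.2, -0.7]
opening: 0.0302
grip_force: 12.0
```

Request:
{"method": "arm_command", "body": {
  "xyz": [
    [0,0,-10],
    [0,0,-20],
    [0,0,-20],
    [0,0,-20],
    [0,0,-20],
    [0,0,-15],
    [0,0,-10],
    [0,0,-8],
    [0,0,-5],
    [0,0,-3],
    [0,0,-1],
    [0,0,0],
    [0,0,0]
  ],
  "spin": [0,0,0,0,0,0,0,0,0,0,0,0,0]
}}

```text
time: 45.6
tool_pos: [0.4772, 0.3459, 0.2682]
tool_rot: [3.141, -0.0, 1.715]
contact_force: [0.4, 0.3, -1.1]
opening: 0.0297
grip_force: 12.0
```

Request:
{"method": "arm_command", "body": {
  "xyz": [
    [0,0,-1],
    [0,0,-0.5],
    [0,0,-0.5],
    [0,0,0],
    [0,0,0]
  ],
  "spin": [0,0,0,0,0]
}}

```text
time: 46.1
tool_pos: [0.4771, 0.3458, 0.2657]
tool_rot: [3.142, 0.0, 1.715]
contact_force: [-0.6, 0.0, -1.5]
opening: 0.0298
grip_force: 12.0
```

Request:
{"method": "arm_command", "body": {
  "xyz": [
    [0,0,-0.5],
    [0,0,-0.5],
    [0,0,0],
    [0,0,0]
  ],
  "spin": [0,0,0,0]
}}

```text
time: 46.5
tool_pos: [0.4771, 0.3458, 0.2647]
tool_rot: [3.142, 0.0, 1.715]
contact_force: [-0.3, -0.9, -1.1]
opening: 0.0299
grip_force: 12.0
```

Request:
{"method": "arm_command", "body": {
  "xyz": [
    [0,0,-0.5],
    [0,0,-0.5],
    [0,0,0],
    [0,0,0]
  ],
  "spin": [0,0,0,0]
}}

```text
time: 46.9
tool_pos: [0.4771, 0.3458, 0.2641]
tool_rot: [3.141, -0.0, 1.715]
contact_force: [-2.1, -0.5, 4.3]
opening: 0.0299
grip_force: 12.0
```

Request:
{"method": "arm_command", "body": {
  "xyz": [
    [0,0,0.5],
    [0,0,0],
    [0,0,0],
    [0,0,0],
    [0,0,0],
    [0,0,0],
    [0,0,0],
    [0,0,10],
    [0,0,25],
    [0,0,30],
    [0,0,30],
    [0,0,30],
    [0,0,20],
    [0,0,0]
  ],
  "spin": [0,0,0,0,0,0,0,0,0,0,0,0,0,0],
  "jaw": 1
}}

```text
time: 48.3
tool_pos: [0.4772, 0.3459, 0.4135]
tool_rot: [3.135, -0.003, 1.715]
contact_force: [-0.2, 0.1, -0.6]
opening: 0.0921
grip_force: 0.0
```

Request:
{"method": "arm_command", "body": {
  "xyz": [
    [0,-15,0],
    [0,-30,0],
    [0,-35,0],
    [0,-35,0],
    [0,-35,0],
    [0,-35,0],
    [0,-35,0],
    [0,-35,0],
    [0,-35,0],
    [0,-35,0],
    [0,-35,0],
    [0,-35,0],
    [0,-30,0],
    [0,-15,0],
    [0,0,0],
    [0,0,0]
  ],
  "spin": [0,0,0,0,0,0,0,0,0,0,0,0,0,0,0,0]
}}

```text
time: 49.9
tool_pos: [0.4767, -0.0939, 0.4086]
tool_rot: [-3.14, -0.001, 1.715]
contact_force: [0.1, -0.0, 0.8]
opening: 0.0917
grip_force: 0.0
```

Run:
```python
from obj import *
s=cam('scene');t=cam('top')
print(observe()['time'],observe()['tool_pos'])
for n in ['top','scene']:
  for nm,p,z in [('bottle',(.505,.144),.149),('jar',(.496,.212),.113),('drop',(.487,.28),.143),('carton',(.477,.346),.133)]:
    print(n,nm,tops(n,z,p[0],p[1],.03,.003))
cv2.imwrite('pics/f.png',np.hstack([cv2.resize(s['img'][100:212,315:427],(400,400),interpolation=cv2.INTER_CUBIC),cv2.resize(t['img'][120:250,140:290],(400,400*130//150),interpolation=cv2.INTER_CUBIC) if 0 else cv2.resize(t['img'][120:260,140:280],(400,400),interpolation=cv2.INTER_CUBIC)])[...,::-1])
```

```text
50.0 [ 0.47694818 -0.09316837  0.40897595]
top bottle (193, 'z', np.float64(0.1488), 'mean', array([505.8, 145.7]), 'rect', [array([506. , 146.1]), array([37.5, 39.4]), np.float64(1.6)], 'circ', array([506.4, 145.9]), 20.1)
top jar (233, 'z', np.float64(0.1127), 'mean', array([498.2, 212.6]), 'rect', [array([498.5, 212.5]), array([44.5, 43.7]), np.float64(46.8)], 'circ', array([498.6, 212.4]), 23.2)
top drop (14, 'z', np.float64(0.1429), 'mean', array([490.4, 279.2]), 'rect', [array([489.1, 278.8]), array([9.4, 7. ]), np.float64(2.8)], 'circ', array([489.7, 278.9]), 5.4)
top carton (192, 'z', np.float64(0.133), 'mean', array([479.5, 348. ]), 'rect', [array([479.5, 347.6]), array([30.2, 44.3]), np.float64(8.8)], 'circ', array([480.2, 348.6]), 24.9)
scene bottle (138, 'z', np.float64(0.1487), 'mean', array([505.8, 142.2]), 'rect', [array([506.4, 142.2]), array([38.1, 40. ]), np.float64(24.9)], 'circ', array([505.3, 141.6]), 22.2)
scene jar (78, 'z', np.float64(0.1127), 'mean', array([504.3, 216.5]), 'rect', [array([503.5, 215.4]), array([28.8, 48.7]), np.float64(47.3)], 'circ', array([498.3, 210.1]), 24.6)
scene drop (10, 'z', np.float64(0.1422), 'mean', array([488.8, 276. ]), 'rect', [array([489.5, 275.7]), array([ 8.6, 12.6]), np.float64(7.5)], 'circ', array([487.7, 275.5]), 6.8)
scene carton (96, 'z', np.float64(0.1325), 'mean', array([478.5, 344. ]), 'rect', [array([478.4, 343.4]), array([30. , 48.8]), np.float64(7.4)], 'circ', array([478.5, 343.5]), 26.8)
```

View pics/f.png

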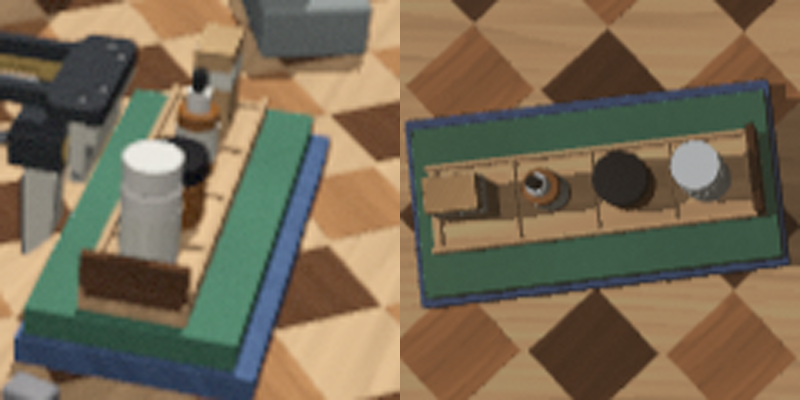

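The final crops show the order bottle, jar, dropper, carton from the rack's tab, all upright, each within about 3.5 mm of its slot's centre. The gripper is clear.

```bash
python3 -c "
from cell import *
print(hand_in())"
```

```text
the job is handed in; nothing more can be done
None
```

I moved all four medicines to the rack in order from its tab (bottle, jar, dropper, carton). Each was lowered to touch and stands upright within about 3.5 mm of its slot's centre, and I handed the job in at about 50 s.

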